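# Put the projector lens away: rack the case, start its cap's thread and lock the keeper

## Task

Put the lens away: slide its square case, upright, along the table and fully home into the empty bay of the lens rack, which then keeps it from spinning. The screw cap has only been laid on, so, without lifting it off the neck, turn it backward (counter-clockwise from above) until you feel it drop into the thread, then turn it clockwise until it stops. Last, swing the rack's keeper bar fully shut across the bay, leaving the other things where they are.

Things in the scene. Friction and masses are not known exactly. Their poses are not given: they have to be found in the camera images.
- case: Square lens case, loose, 0.75 kg: 96 x 96 mm, black foot, clear walls, black shoulder at 62 mm. Too wide to grasp; push its flat walls, below 60 mm high so that it does not tip. Origin: centre of the underside, z up, x and y square to the walls (any quarter turn fits the bay). It stands on the table.
- case_neck (a point): Centre of the top of the case's round neck, 81 mm above its underside. Right-handed coarse thread with three starts. Cap laid on: rides high. Turned back 15 to 75 degrees it drops about 7 mm, and 15 degrees on meets a stop. Then clockwise it sinks 4 to 6 mm more over about 90 degrees to a firm stop. Turned clockwise before the drop it meets a stop and stays high.
- cap: Black screw cap, 88 mm across, enamelled brass, 0.30 kg, its top 23 mm above the origin. Origin: centre of the lower rim, z up. Its origin lies above the case's underside by 75 mm at the start (riding on the threads), about 68 mm after the drop and 63 mm when screwed home. It turns easily (under 0.1 N m) and stays where it is left.
- cap_bar (a point): Top of one end of the cap's grip bar, on the cap's +x side, 42 mm from its axis and 38 mm above its origin. The bar runs straight across the cap: 84 mm long along the cap's x, 12 mm thick, standing 15 mm above the cap's top. Its two ends can be pushed round with the fingertips.
- rack: Fixed aluminium lens rack, two bays side by side, walls 8 mm thick, 30 mm high, no floor to climb. Origin: on the table in the middle of the empty bay; x points into the bay, z up. Empty bay: y from -52 to 52 mm, back wall's face at x = 54 mm; the case is home when it touches that wall, its centre at x = 6 mm. The other bay (centre y = -112 mm) holds a carton.
- bay_mouth (a point): On the table in the middle of the empty bay's mouth, at x = -62, y = 0 mm of the rack, between two round posts 16 mm thick and 30 mm high at y = -60 and 60 mm. The keeper's vertical pivot is on the post at y = -60 mm.
- keeper (a joint): Angle of the keeper, a steel bar 8 mm thick 30 to 39 mm above the table on a vertical pivot: 0 is shut (the bar lies along the rack's +y across the mouth, against its limit), about 1.57 points straight out of the rack (-x), up to 2.3 fully open. Grows counter-clockwise from above. Starts open; moves under about 1 N at the pin and stays where it is left.
- keeper_pin (a point): Top of the upright finger pin on the keeper, 112 mm from the pivot: a steel pin 12 mm thick, standing from 35 to 69 mm above the table; this point is at its top.
- lens_box: Carton 90 x 90 x 53 mm standing in the other bay; leave it alone. Origin: centre of the underside.
- ring_gauge: Steel ring gauge, 72 mm across, 22 mm high, lying flat; leave it alone. Origin: centre of the underside.
- loupe: Small standing magnifier, 54 mm across, 56 mm high; leave it alone. Origin: centre of the underside.
Things that resemble listed ones, but are neither listed nor needed, are in the scene too. Leave any green or pink look-alike of the cap alone.

How it is judged:
By the outcome, as a careful person would: the job done as asked, in the order asked, and still so for the second after the job is handed in, with the robot touching nothing.
It also fails if it takes over 72 s, if anything falls off the work surface, if the arm or the gripper's body presses on something with over 40 N, if the wrist force passes 120 N, or if a joint passes its speed limit or range.

## Robot

A 6-joint arm with a two-finger parallel gripper is mounted at the origin on the work surface. World frame = base frame: x ahead of the robot, y to its left, z up, the work surface at z = 0. Lengths are in mm, angles in rad, forces in N, time in s.
With the tool pointing down it reaches from about 350 to 775 mm from the base axis. Payload 7.3 kg.
Tool frame: the origin (TCP) lies on the centre line of the jaws, within the pads' length; the fingertips stand 11 mm ahead of it and the grasp point (between the pads) lies 8 mm behind it; z points along the fingers, y is the line along which they close (so a half turn about z gives the same grasp; the last joint's range is limited). The gripper opens to 92 mm and grips with 3 to 60 N. Pads are 19 mm wide; open, the fingers measure 130 mm over their backs; the gripper's body (75 mm by 190 mm) begins 47 mm behind the grasp point.
Start: joints at [0.963, 0.342, 1.524, -0, 1.275, -0.146], TCP at [233.908, 470.033, 237.741] pointing down, gripper open.
Joint ranges: [-2.53, 2.53], [-0.77, 2.02], [0.04, 2.7], [-1, 4.14], [0.28, 2.66], [-3.11, 3.11]. Speed limits (rad/s): [2.57, 2.57, 3.14, 3.14, 3.14, 3.14].

## Interface

Orientations are given as [roll, pitch, yaw] about the fixed x, y, z axes, in that order (R = Rz(yaw) Ry(pitch) Rx(roll)).
In Python, from plant import bot gives the robot as it stands.
- The arm moves only by the tool step_arm, never from a script. Its argument "deltas" is a list of rows, each a list of 5 numbers: the opening, from 0 (shut) to 1 (fully open), then the shift along the tool's x, y, z each as a share of 0.5 m, from -1 to 1, then the turn about the tool's z as a share of pi/2 rad, from -1 to 1. In form: [[claw, x, y, z, turn], ...]. A call has 1 to 8 rows; each row shifts and turns the commanded pose from where the row before left it, along the tool's axes as they then stand; what a row does not reach is not made up. A row lasts 1/10 s, in which the tool goes at most 50 mm and 8.59 degrees, less where a joint would pass 70% of its speed; a pose out of reach is approached as far as the arm can. A call with a number of a shift or a turn outside -1 to 1 is refused whole. A call with a gripper value outside its range is refused whole. The fingers move at their own pace and stop on an object; the grip force is fixed at half the most. Time passes only in rows, so rows that do not move let the fingers close. It gives the time, the measured TCP pose, the force, the opening and the grip force at its end, in the units of the state.
- bot.get_obs(): the state, without advancing time (a new reading comes with each control period).
- bot.capture(name): name is "scene" or "side" or "wrist"; returns (picture, depth): 400x640x3 uint8, red, green, blue; 400x640 float32, mm along the optical axis (not along the pixel's ray), 0 where there is no reading.
- bot.camera_params(name): a dict with "fov_y" (degrees; the focal length in pixels is half the picture's height over the tangent of half this angle, whatever the lens; pixels are square), "cx", "cy" (the principal point, pixels), "rvec" (rotation vector, rad) and "tvec" (3), from world to camera coordinates, as OpenCV has them. Camera axes: x right, y down, z forward; pixel columns grow to the right and rows downward; lengths in mm; the calibration is good to about 2 mm. The wrist camera is an equidistant fisheye: a pixel r from the principal point sees the ray r / f radians off the axis. A picture is of the moment at which its call begins: read the wrist's pose just before it. camera_params takes no time and is no camera call; for the wrist camera it gives the pose at the moment of the call.
- bot.close_job(): hands the job in; it is judged then, once.
The state is a dict: "time": time; "joint_positions": joint angles; "dq": joint speeds; "tau": joint torques, N m; "tool_pos": TCP position; "tcp_rot": TCP orientation; "contact_force": force on the tool from outside, world axes, zero at the start; "moment": the same for the moment, N m; "grip_width": finger opening in mm; "finger_force": force on a finger pad.
Only numpy, scipy, OpenCV 4.12 (cv2) and the standard library are available. Lean on these libraries where they do the work, as an engineer would, in place of code of your own. Each camera call takes 0.05 s, during which the arm holds its last target. There are 200 camera calls.

## Working session

There is one attempt and no reset: what is moved stays moved. The work goes in short steps, Python scripts to look and compute and a tool call to move; the robot and the scene stay as the last step left them, time stands still between calls to the robot, and variables do not carry over. Pictures are saved under pics/ and viewed, at most 10 in all, crops included, and the job is handed in when it is done.

Besides the shell and the picture viewer there is one more tool, called after "Request:" as a command line: name --pt "numbers of a row" for each row, then --argument value for the rest. step_arm: Moves the arm, as the interface text tells. Shift numbers are shares of 0.5 m and turn numbers shares of pi/2 rad, none past 1 either way. Its arguments: {"type":"object","properties":{"deltas":{"type":"array","items":{"type":"array","items":{"type":"number","minimum":-1,"maximum":1}}}},"required":["deltas"]}

```bash
mkdir -p pics; ls; cat > h.py <<'E'
import numpy as np, cv2
from plant import bot
def cam(n):
    p=bot.camera_params(n); R=cv2.Rodrigues(np.array(p['rvec'],float))[0]
    return p,R,np.array(p['tvec'],float).ravel()
def save(n,f):
    im,d=bot.capture(n); cv2.imwrite('pics/'+f+'.png',im[:,:,::-1]); np.save('pics/'+f+'.npy',d); return im,d
def ray(n,u,v):
    p,R,t=cam(n); f=200/np.tan(np.radians(p['fov_y'])/2)
    x=np.array([u-p['cx'],v-p['cy']])
    if n=='wrist':
        r=np.hypot(*x); th=r/f; c=np.array([*(x/max(r,1e-9)*np.sin(th)),np.cos(th)])
    else: c=np.array([*(x/f),1.])
    return -R.T@t, R.T@c, c
def at_z(n,u,v,z):
    o,d,_=ray(n,u,v); return o+d*(z-o[2])/d[2]
def at_d(n,u,v,dep):
    o,d,c=ray(n,u,v); return o+d*dep/c[2]
E
python3 - <<'E'
from h import *
save('scene','s1');save('side','s2');
print(bot.get_obs())
for n in('scene','side','wrist'):
    p,R,t=cam(n);print(n,p['fov_y'],p['cx'],p['cy'],-R.T@t,R[2])
E
```

```text
pics
{'time': 0.1, 'joint_positions': array([ 9.63003430e-01,  3.42682862e-01,  1.52488870e+00,  3.99084694e-05,
        1.27541803e+00, -1.45953170e-01]), 'dq': array([ 0.00088043, -0.00105291, -0.00095869, -0.00028992, -0.00045632,
       -0.0009458 ]), 'tau': array([ 1.64785597e-03, -4.32005453e+01, -2.44693923e+01,  7.20670586e-02,
        5.25534747e-02, -6.57912415e-05]), 'tool_pos': array([233.69089674, 469.74470669, 237.11042762]), 'tcp_rot': array([-3.14021612e+00, -2.40921996e-04,  2.67974112e+00]), 'contact_force': array([ 0.54771079,  0.0895506 , -0.95611525]), 'moment': array([-0.01064541,  0.04883687, -0.02087318]), 'finger_force': 0.0, 'grip_width': 91.65016882870914}
scene 52.56299920959708 327.7453234875564 196.87628728747055 [956.46853203 111.54438279 836.48039233] [-0.44991573 -0.17817682 -0.87511648]
side 51.744005495581696 320.60656730874183 202.03653760676892 [ 502.75802707 -735.73552172  667.94891675] [ 0.08253199  0.76701019 -0.63630483]
wrist 65.70646984690485 316.09651678261883 204.7566512613819 [168.33052459 502.02914112 384.01754079] [ 0.24503718 -0.12234351 -0.9617634 ]
```

View pics/s1.png

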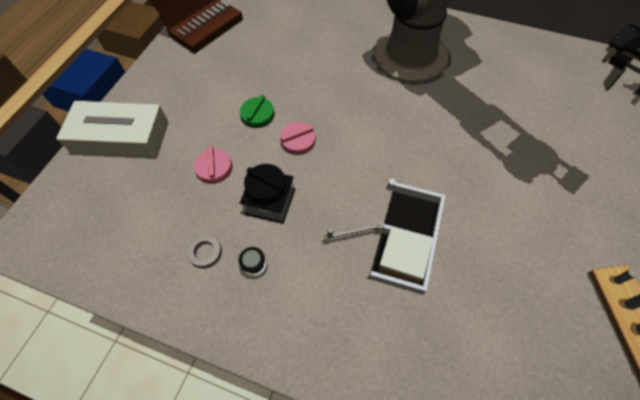

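View pics/s2.png

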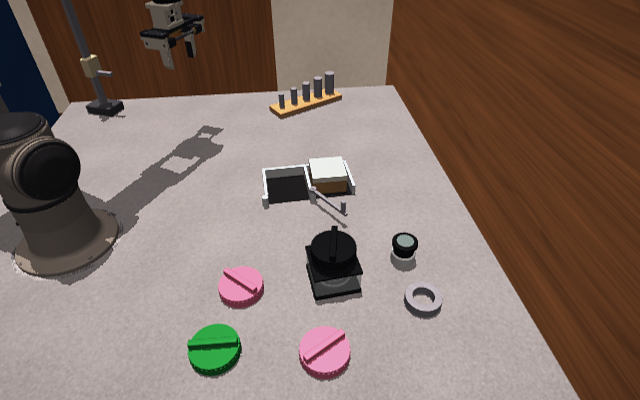

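The scene picture shows the case at about (267,192), the rack at (410,235), the keeper pin at (328,237), and the loupe and ring at (252,260) and (204,251). I'll enlarge the crops to measure them.

```bash
python3 - <<'E'
import cv2
a=cv2.imread('pics/s1.png')[150:300,230:450]
cv2.imwrite('pics/c1.png',cv2.resize(a,None,fx=3.6,fy=3.6,interpolation=cv2.INTER_CUBIC))
a=cv2.imread('pics/s2.png')[150:310,250:450]
cv2.imwrite('pics/c2.png',cv2.resize(a,None,fx=3.7,fy=3.7,interpolation=cv2.INTER_CUBIC))
E
```

```text
(no output)
```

View pics/c1.png

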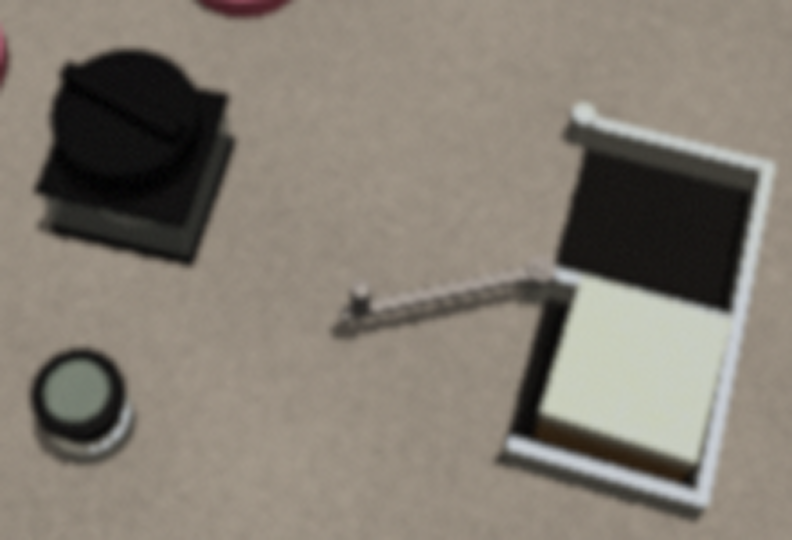

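View pics/c2.png

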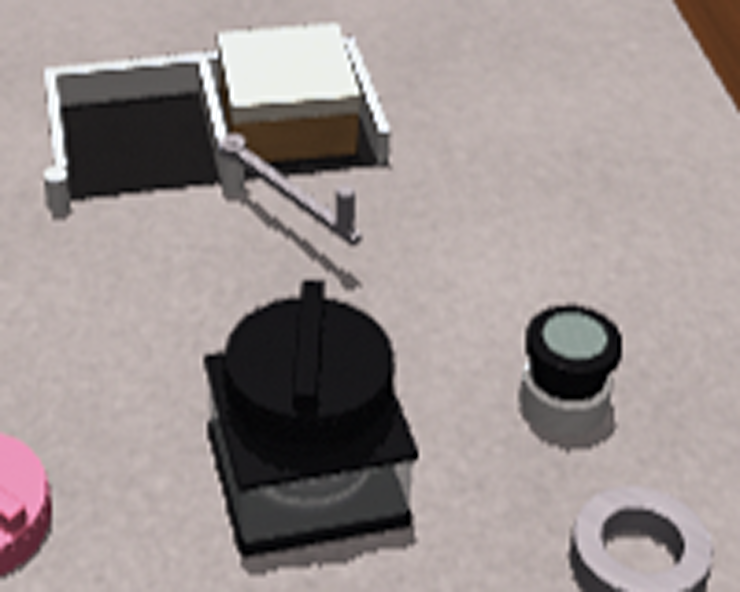

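```bash
python3 - <<'E'
from h import *
P={'scene':dict(post2=(585,112,30),bcorL=(772,165,30),bcorR=(703,508,30),fendR=(512,442,30),pivot=(540,276,39),pin=(358,292,69),sh1=(225,95,62),sh2=(40,190,62),sh3=(192,222,62),ft3=(190,265,0),ft2=(45,232,0),bar1=(68,72,113),bar2=(183,133,113),loupe=(78,390,56)),
'side':dict(post2=(57,175,30),bcorL=(50,70,30),pivot=(235,142,39),pin=(346,192,69),sh1=(207,357,62),sh2=(415,457,62),sh3=(242,475,62),ft3=(243,555,0),ft2=(410,522,0),bar1=(313,285,113),bar2=(308,405,113),loupe=(573,335,56),ring=(640,540,22))}
for n,q in P.items():
    k,ox,oy=(3.6,230,150) if n=='scene' else (3.7,250,150)
    for m,(u,v,z) in q.items(): print(n,m,at_z(n,ox+(u+.5)/k-.5,oy+(v+.5)/k-.5,z).round(0)[:2])
E
```

```text
scene post2 [450.  72.]
scene bcorL [446. 194.]
scene bcorR [675. 207.]
scene fendR [676.  95.]
scene pivot [575.  80.]
scene pin [636. -14.]
scene sh1 [ 536. -140.]
scene sh2 [ 637. -218.]
scene sh3 [ 625. -124.]
scene ft3 [ 627. -131.]
scene ft2 [ 638. -228.]
scene bar1 [ 581. -217.]
scene bar2 [ 596. -136.]
scene loupe [ 743. -143.]
side post2 [451.  70.]
side bcorL [447. 193.]
side pivot [572.  79.]
side pin [632. -18.]
side sh1 [ 535. -142.]
side sh2 [ 635. -227.]
side sh3 [ 546. -228.]
side ft3 [ 545. -231.]
side ft2 [ 638. -220.]
side bar1 [ 593. -146.]
side bar2 [ 579. -231.]
side loupe [ 742. -144.]
side ring [ 750. -262.]
```

```bash
cat >> h.py <<'E'
def to(x=None,y=None,z=None,yaw=None,quiet=0):
    o=bot.get_obs(); p=np.array(o['tool_pos']); R=__import__('scipy.spatial.transform',fromlist=['R']).Rotation.from_euler('xyz',o['tcp_rot']).as_matrix()
    t=np.array([a if a is not None else b for a,b in zip((x,y,z),p)])
    d=R.T@(t-p); yw=o['tcp_rot'][2]
    print('t',round(o['time'],2),'pos',p.round(1),'yaw',round(yw,3),'F',np.array(o['contact_force']).round(1),'Mz',round(o['moment'][2],2))
    print('shift units',(d/500).round(4), 'turn units',None if yaw is None else round(-((yaw-yw+np.pi)%(2*np.pi)-np.pi)/(np.pi/2),4))
E
python3 - <<'E'
from h import *
for n,u,v in [('scene',297,133),('scene',212,162),('scene',257,107),('side',240,281),('side',325,345),('side',214,343)]: print(n,at_z(n,u,v,23).round())
to(665,-174,200,3.197)
E
```

```text
scene [ 393. -192.   23.]
scene [ 546. -350.   23.]
scene [ 351. -323.   23.]
side [ 399. -185.   23.]
side [ 550. -346.   23.]
side [ 359. -319.   23.]
t 0.1 pos [233.7 469.7 237.1] yaw 2.68 F [ 0.5  0.1 -1. ] Mz -0.02
shift units [-1.346  -0.7681  0.075 ] turn units -0.3293
```

Request:
step_arm --pt "0.55 -0.03 -0.017 0 0" --pt "0.55 -0.067 -0.038 0 0" --pt "0.55 -0.067 -0.038 0 0" --pt "0.55 -0.067 -0.038 0 0" --pt "0.55 -0.067 -0.038 0 0" --pt "0.55 -0.067 -0.038 0 0" --pt "0.55 -0.067 -0.038 0 0" --pt "0.55 -0.067 -0.038 0 0"

```text
time: 0.9
tool_pos: [394.7, 230.7, 237.5]
tcp_rot: [-3.141, -0.0, 2.68]
contact_force: [1.0, 0.0, -0.3]
grip_width: 50.3
finger_force: 0.0
```

Request:
step_arm --pt "0.55 -0.067 -0.038 0 0" --pt "0.55 -0.067 -0.038 0 0" --pt "0.55 -0.067 -0.038 0 0" --pt "0.55 -0.067 -0.038 0 0" --pt "0.55 -0.067 -0.038 0 0" --pt "0.55 -0.067 -0.038 0 0" --pt "0.55 -0.067 -0.038 0 0" --pt "0.55 -0.067 -0.038 0 0"

```text
time: 1.7
tool_pos: [566.9, -24.7, 237.3]
tcp_rot: [-3.142, -0.001, 2.68]
contact_force: [0.4, 0.7, -0.0]
grip_width: 50.6
finger_force: 0.0
```

Request:
step_arm --pt "0.55 -0.067 -0.038 0 0" --pt "0.55 -0.067 -0.038 0 0" --pt "0.55 -0.067 -0.038 0 0" --pt "0.55 -0.067 -0.038 0 0" --pt "0.55 -0.04 -0.024 0 -0.07" --pt "0.55 0 0 0 -0.09" --pt "0.55 0 0 0 -0.09" --pt "0.55 0 0 0 -0.079"

```text
time: 2.5
tool_pos: [664.9, -171.0, 236.7]
tcp_rot: [3.141, -0.002, -3.081]
contact_force: [0.2, -0.9, -0.8]
grip_width: 50.5
finger_force: 0.0
```

```bash
python3 - <<'E'
from h import *
save('wrist','w1'); to(668,-178,62,3.197)
E
```

```text
t 2.55 pos [ 664.9 -170.8  236.8] yaw -3.076 F [ 0.1  0.  -0. ] Mz 0.01
shift units [-0.0057 -0.015   0.3496] turn units 0.0067
```

View pics/w1.png

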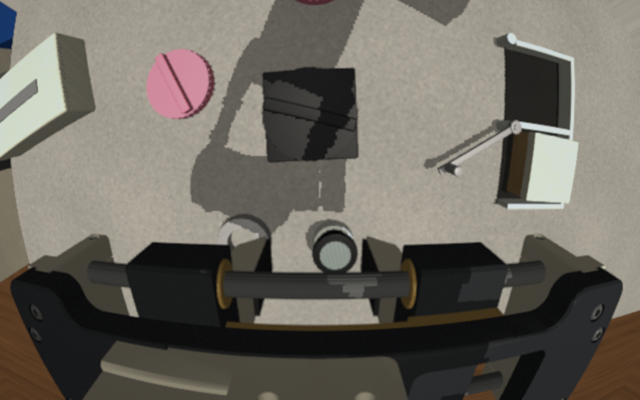

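The wrist picture shows the shoulder corners at (263,70), (355,68), (357,157) and (268,161), the far post at (511,39) and the pivot at (515,127).

```bash
python3 - <<'E'
from h import *
for u,v,z in [(263,70,62),(355,68,62),(357,157,62),(268,161,62),(511,39,30),(515,127,39),(453,171,69),(264,100,113),(355,127,113),(573,61,30),(571,131,30)]: print((u,v),at_z('wrist',u,v,z).round(0))
E
```

```text
(263, 70) [ 543. -234.   62.]
(355, 68) [ 535. -140.   62.]
(357, 157) [ 628. -131.   62.]
(268, 161) [ 639. -224.   62.]
(511, 39) [452.  69.  30.]
(515, 127) [570.  77.  39.]
(453, 171) [633. -22.  69.]
(264, 100) [ 578. -222.  113.]
(355, 127) [ 596. -142.  113.]
(573, 61) [449. 192.  30.]
(571, 131) [555. 197.  30.]
```

Request:
step_arm --pt "0.55 -0.0057 -0.015 0.04 0.007" --pt "0.55 0 0 0.05 0" --pt "0.55 0 0 0.05 0" --pt "0.55 0 0 0.05 0" --pt "0.55 0 0 0.05 0" --pt "0.55 0 0 0.05 0" --pt "0.55 0 0 0.04 0" --pt "0.55 0 0 0.02 0"

```text
time: 3.35
tool_pos: [667.1, -177.5, 60.0]
tcp_rot: [3.14, -0.004, -3.1]
contact_force: [-0.5, 0.4, -0.6]
grip_width: 50.7
finger_force: 0.0
```

Request:
step_arm --pt "0.55 0.01 0 0 0" --pt "0.55 0.02 0 0 0" --pt "0.55 0.015 0 0 0" --pt "0.55 0.01 0 0 0" --pt "0.55 0.01 0 0 0" --pt "0.55 0.01 0 0 0" --pt "0.55 0.01 0 0 0" --pt "0.55 0.01 0 0 0"

```text
time: 4.15
tool_pos: [622.6, -180.3, 64.2]
tcp_rot: [-3.14, 0.005, -3.098]
contact_force: [6.3, 0.6, 0.3]
grip_width: 50.2
finger_force: 3.1
```

```bash
python3 - <<'E'
from h import *
to(581.5,None,62,3.197)
E
```

```text
t 4.15 pos [ 622.6 -180.3   64.2] yaw -3.098 F [6.3 0.6 0.3] Mz -0.01
shift units [0.0821 0.0036 0.004 ] turn units -0.0075
```

Request:
step_arm --pt "0.55 0.012 0 0 0" --pt "0.55 0.014 0 0.004 0" --pt "0.55 0.014 0 0 0" --pt "0.55 0.014 0 0 0" --pt "0.55 0.012 0 0 0" --pt "0.55 0.01 0 0 0" --pt "0.55 0.005 0 0 0" --pt "0.55 0 0 0 0"

```text
time: 4.95
tool_pos: [584.1, -182.8, 64.0]
tcp_rot: [-3.138, 0.01, -3.098]
contact_force: [9.4, 1.0, 6.5]
grip_width: 50.3
finger_force: 4.1
```

```bash
python3 - <<'E'
from h import *
to(581.5,None,62,3.197)
E
```

```text
t 4.95 pos [ 584.1 -182.8   64. ] yaw -3.098 F [9.4 1.  6.5] Mz -0.05
shift units [0.0051 0.0002 0.004 ] turn units -0.0078
```

Request:
step_arm --pt "0.55 0.006 0 0 0" --pt "0.55 0 0 0 0" --pt "0.55 -0.02 0 0 0" --pt "0.55 -0.03 0 -0.03 0" --pt "0.55 0 0 -0.08 0.09" --pt "0.55 0 0 -0.08 0.09" --pt "0.55 0 0 -0.08 0.09" --pt "0.55 0 0 -0.02 0.09"

```text
time: 5.75
tool_pos: [603.8, -181.4, 210.9]
tcp_rot: [3.141, 0.006, 2.614]
contact_force: [1.0, -0.8, 0.3]
grip_width: 50.5
finger_force: 0.0
```

Request:
step_arm --pt "0.55 0 0 0 0.09" --pt "0.55 0 0 0 0.09" --pt "0.55 0 0 0 0.09" --pt "0.55 0 0 0 0.09" --pt "0.55 0 0 0 0.09" --pt "0.55 0 0 0 0.09" --pt "0.55 0 0 0 0.09" --pt "0.55 0 0 0 0"

```text
time: 6.55
tool_pos: [602.0, -180.6, 205.4]
tcp_rot: [-3.14, -0.001, 1.629]
contact_force: [-0.1, -1.0, 0.1]
grip_width: 50.5
finger_force: 0.0
```

```bash
python3 - <<'E'
from h import *
to(528,-262,200,1.621)
E
```

```text
t 6.55 pos [ 602.  -180.6  205.4] yaw 1.629 F [-0.1 -1.   0.1] Mz -0.01
shift units [-0.1538 -0.1572  0.011 ] turn units 0.0051
```

Request:
step_arm --pt "0.55 -0.04 -0.04 0 0.005" --pt "0.55 -0.06 -0.06 0 0" --pt "0.55 -0.053 -0.057 0 0" --pt "0.55 0 0 0 0" --pt "0.55 0 0 0 0"

```text
time: 7.05
tool_pos: [527.7, -262.0, 205.8]
tcp_rot: [-3.141, -0.001, 1.624]
contact_force: [0.8, -0.2, 0.1]
grip_width: 50.5
finger_force: 0.0
```

```bash
python3 - <<'E'
from h import *
save('wrist','w2'); to(528,-262,62,1.621)
E
```

```text
t 7.1 pos [ 528.2 -261.3  205.7] yaw 1.624 F [ 0.4  0.2 -0.1] Mz -0.02
shift units [-0.0015 -0.0006  0.2875] turn units 0.0021
```

View pics/w2.png

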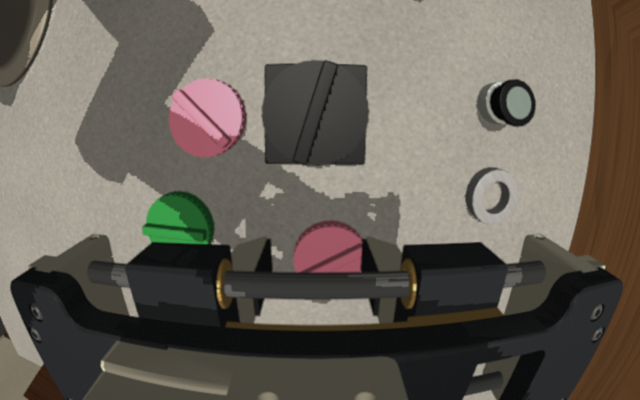

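The case is square to the tool: corners at (265,64), (366,66), (365,163) and (264,163). The bar runs from (329,63) to (303,162).

```bash
python3 - <<'E'
from h import *
P=[at_z('wrist',u,v,62) for u,v in [(265,64),(366,66),(365,163),(264,163)]]
print(np.round(P),np.mean(P,0))
for q in [(329,63),(303,162)]:print(at_z('wrist',*q,113))
E
```

```text
[[ 475. -137.   62.]
 [ 569. -134.   62.]
 [ 574. -227.   62.]
 [ 478. -232.   62.]] [ 523.71661866 -182.71799779   62.        ]
[ 532.49854638 -143.91186611  113.        ]
[ 516.67072457 -222.22983198  113.        ]
```

Request:
step_arm --pt "0.55 0 0 0.04 0.002" --pt "0.55 0 0 0.06 0" --pt "0.55 0 0 0.06 0" --pt "0.55 0 0 0.06 0" --pt "0.55 0 0 0.045 0" --pt "0.55 0 0 0.018 0" --pt "0.55 0.01 0 0 0" --pt "0.55 0.015 0 0 0"

```text
time: 7.9
tool_pos: [528.4, -248.7, 65.1]
tcp_rot: [3.14, 0.001, 1.62]
contact_force: [-0.1, -0.1, 0.8]
grip_width: 50.7
finger_force: 0.0
```

Request:
step_arm --pt "0.55 0.01 0 0 0" --pt "0.55 0.01 0 0 0" --pt "0.55 0.014 0 0 0" --pt "0.55 0.018 0 0 0" --pt "0.55 0.02 0 0 0" --pt "0.55 0.02 0 0 0" --pt "0.55 0.02 0 0 0" --pt "0.55 0.02 0 0 0"

```text
time: 8.7
tool_pos: [525.3, -184.3, 65.6]
tcp_rot: [3.138, 0.004, 1.62]
contact_force: [0.3, -4.8, 1.0]
grip_width: 50.4
finger_force: 3.1
```

```bash
python3 - <<'E'
from h import *
to(516.5,-45,62,1.621)
E
```

```text
t 8.7 pos [ 525.3 -184.3   65.6] yaw 1.62 F [ 0.3 -4.8  1. ] Mz 0.04
shift units [ 0.2792 -0.004   0.0062] turn units -0.0007
```

Request:
step_arm --pt "0.55 0.02 0 0.004 0" --pt "0.55 0.02 0 0 0" --pt "0.55 0.02 0 0 0" --pt "0.55 0.02 0 0 0" --pt "0.55 0.02 -0.001 0 0" --pt "0.55 0.02 -0.001 0 0" --pt "0.55 0.02 0 0 0" --pt "0.55 0.02 0 0 0"

```text
time: 9.5
tool_pos: [521.7, -105.5, 64.7]
tcp_rot: [3.135, 0.005, 1.62]
contact_force: [1.5, -9.6, 7.2]
grip_width: 50.3
finger_force: 5.2
```

Request:
step_arm --pt "0.55 0.02 0 0 0" --pt "0.55 0.02 0 0 0" --pt "0.55 0.02 0 0 0" --pt "0.55 0.018 0 0 0" --pt "0.55 0.012 0 0 0" --pt "0.55 0.006 0 0 0" --pt "0.55 0 0 0 0"

```text
time: 10.2
tool_pos: [519.3, -56.8, 64.5]
tcp_rot: [3.135, 0.004, 1.62]
contact_force: [0.7, -7.1, 6.1]
grip_width: 50.7
finger_force: 3.6
```

```bash
python3 - <<'E'
from h import *
save('wrist','w3');to(514,0,62,1.621)
E
```

```text
t 10.25 pos [519.3 -56.8  64.5] yaw 1.62 F [ 1.7 -8.   5.7] Mz 0.06
shift units [ 0.114  -0.005   0.0046] turn units -0.0005
```

View pics/w3.png

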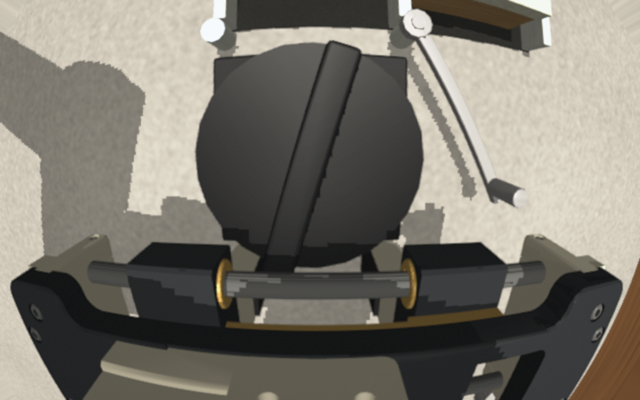

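```bash
python3 - <<'E'
from h import *
q={k:at_z('wrist',u,v,z) for k,(u,v,z) in dict(c1=(215,60,62),c2=(407,58,62),post=(213,30,30),piv=(418,23,41)).items()}
for k in q: print(k,q[k].round(1))
a=np.array([-.05,1,0]);a/=np.linalg.norm(a);b=np.array([a[1],-a[0],0])
for k in q: print(k,(q[k]@b).round(1),(q[k]@a).round(1))
E
```

```text
c1 [465.5  44.9  62. ]
c2 [559.   50.2  62. ]
post [452.1  70.3  30. ]
piv [571.1  77.3  41. ]
c1 467.2 21.6
c2 560.8 22.2
post 455.1 47.6
piv 574.3 48.7
```

Request:
step_arm --pt "0.55 0.01 0.001 0 0" --pt "0.55 0.016 0 0 0" --pt "0.55 0.02 0 0 0" --pt "0.55 0.02 0 0 0" --pt "0.55 0.02 0 0 0" --pt "0.55 0.02 0 0 0" --pt "0.55 0.02 0 0 0" --pt "0.55 0.02 0 0 0"

```text
time: 11.05
tool_pos: [516.1, 16.0, 64.5]
tcp_rot: [3.136, 0.004, 1.62]
contact_force: [-0.1, -11.3, 7.0]
grip_width: 50.8
finger_force: 5.6
```

Request:
step_arm --pt "0.55 0.02 0 0 0" --pt "0.55 0.02 0 0 0" --pt "0.55 0.02 0 0 0" --pt "0.55 0.018 0 0 0" --pt "0.55 0.016 0 0 0" --pt "0.55 0.012 0 0 0" --pt "0.55 0.01 0 0 0"

```text
time: 11.75
tool_pos: [513.1, 74.0, 64.5]
tcp_rot: [3.136, 0.003, 1.621]
contact_force: [0.9, -11.5, 8.9]
grip_width: 50.0
finger_force: 5.9
```

```bash
python3 - <<'E'
from h import *
to(510.5,83.5,62,1.621)
E
```

```text
t 11.75 pos [513.1  74.   64.5] yaw 1.621 F [  0.9 -11.5   8.9] Mz 0.09
shift units [ 0.0192 -0.0043  0.0048] turn units -0.0003
```

Request:
step_arm --pt "0.55 0.008 0 0 0" --pt "0.55 0.006 0 0 0" --pt "0.55 0.006 0 0 0" --pt "0.55 0.004 0 0 0" --pt "0.55 0.004 0 0 0"

```text
time: 12.25
tool_pos: [513.4, 84.9, 64.6]
tcp_rot: [3.135, 0.008, 1.623]
contact_force: [3.2, -33.8, 9.2]
grip_width: 50.2
finger_force: 16.9
```

Request:
step_arm --pt "0.55 0 0 0 0" --pt "0.55 -0.03 0 0 0" --pt "0.55 -0.04 0 -0.03 0" --pt "0.6 0 0 -0.08 0" --pt "0.6 0 0 -0.08 0" --pt "0.6 0 0 -0.08 0" --pt "0.6 0 0 0 0" --pt "0.6 0 0 0 0"

```text
time: 13.05
tool_pos: [512.3, 54.8, 198.3]
tcp_rot: [3.139, -0.0, 1.62]
contact_force: [-0.7, 0.1, -0.0]
grip_width: 55.4
finger_force: 0.0
```

```bash
python3 - <<'E'
from h import *
save('wrist','w4');to()
a=cv2.imread('pics/w4.png')[0:230,160:560]; cv2.imwrite('pics/w4c.png',cv2.resize(a,None,fx=2,fy=2,interpolation=cv2.INTER_CUBIC))
E
```

```text
t 13.1 pos [511.6  54.7 197. ] yaw 1.62 F [ 0.2 -0.  -0.2] Mz 0.02
shift units [0. 0. 0.] turn units None
```

View pics/w4c.png

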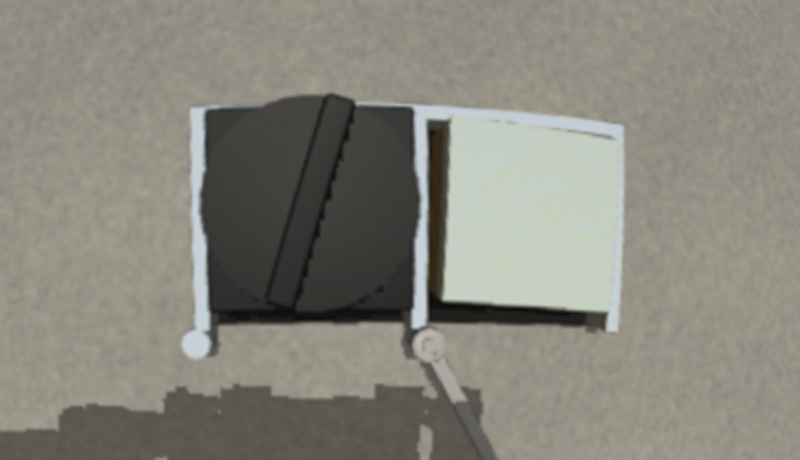

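The case is home in the bay. The bar's ends are at about (330,49) and (300,151).

```bash
python3 - <<'E'
from h import *
f=lambda u,v,z:at_z('wrist',160+(u-.5)/2,(v-.5)/2,z)
P=[f(*q,62) for q in [(205,108),(412,108),(414,305),(210,308)]];print(np.mean(P,0))
a,b=f(340,99,113),f(281,303,113);print(a,b,(a+b)/2,np.arctan2(*(a-b)[1::-1]))
to(*((a+b)[:2]/2),160,np.arctan2(*(a-b)[1::-1]))
E
```

```text
[506.8063785  143.20274267  62.        ]
[516.11315851 181.18986058 113.        ] [498.08401972 103.15181264 113.        ] [507.09858911 142.17083661 113.        ] 1.3437498043503866
t 13.1 pos [511.6  54.7 197. ] yaw 1.62 F [ 0.2 -0.  -0.2] Mz 0.02
shift units [ 0.1751 -0.0004  0.074 ] turn units 0.1757
```

Request:
step_arm --pt "0.4 0.05 0 0 0" --pt "0.4 0.07 0 0 0" --pt "0.4 0.055 0 0.02 0" --pt "0.4 0 0 0.04 0.088" --pt "0.4 0 0 0.04 0.088" --pt "0.4 0 0 0 0" --pt "0.4 0 0 0 0"

```text
time: 13.8
tool_pos: [507.3, 141.9, 146.3]
tcp_rot: [-3.139, 0.001, 1.347]
contact_force: [0.6, 0.6, -0.3]
grip_width: 36.9
finger_force: 0.0
```

```bash
python3 - <<'E'
from h import *
to(507,142.5,113,1.344)
E
```

```text
t 13.8 pos [507.3 141.9 146.3] yaw 1.347 F [ 0.6  0.6 -0.3] Mz 0.01
shift units [ 0.0012 -0.0007  0.0667] turn units 0.0017
```

Request:
step_arm --pt "0.4 0.001 0 0.03 0" --pt "0.4 0 0 0.025 0" --pt "0.4 0 0 0.01 0" --pt "0.3 0 0 0 0" --pt "0.17 0 0 0 0" --pt "0.17 0 0 0 0" --pt "0.17 0 0 0 0"

```text
time: 14.5
tool_pos: [508.4, 142.5, 115.2]
tcp_rot: [3.141, -0.0, 1.343]
contact_force: [0.5, -0.4, -0.8]
grip_width: 16.3
finger_force: 0.0
```

Request:
step_arm --pt "0.17 0 0 0 -0.05" --pt "0.17 0 0 0 -0.07" --pt "0.17 0 0 0 -0.07" --pt "0.17 0 0 0 0"

```text
time: 14.9
tool_pos: [507.9, 142.7, 115.0]
tcp_rot: [-3.141, -0.0, 1.642]
contact_force: [-1.5, -0.3, 2.0]
grip_width: 15.6
finger_force: 1.6
```

```bash
python3 - <<'E'
from h import *
o=bot.get_obs();print(o['moment'],o['contact_force'],o['grip_width']);to()
E
```

```text
[0.10040007 0.33315521 0.00731553] [-1.47234621 -0.3020257   2.00317835] 15.631463462438246
t 14.9 pos [507.9 142.7 115. ] yaw 1.642 F [-1.5 -0.3  2. ] Mz 0.01
shift units [0. 0. 0.] turn units None
```

Request:
step_arm --pt "0.17 0 0 0.006 -0.06" --pt "0.17 0 0 0 -0.06" --pt "0.17 0 0 0 -0.06" --pt "0.17 0 0 0 0"

```text
time: 15.3
tool_pos: [508.6, 143.4, 113.9]
tcp_rot: [3.138, -0.001, 1.923]
contact_force: [-5.0, 3.7, 13.9]
grip_width: 16.0
finger_force: 17.4
```

```bash
python3 - <<'E'
from h import *
o=bot.get_obs();print(o['moment'],o['contact_force'],o['grip_width']);to()
im,d=save('wrist','w5'); print(np.unique(d[60:140,250:380].round(-0))[:3])
a=cv2.imread('pics/w5.png')[0:230,160:560]; cv2.imwrite('pics/w5c.png',cv2.resize(a,None,fx=2,fy=2))
# cap-top height profile: world z of depth pixels
p,R,t=cam('wrist')
for u,v in [(250,80),(230,120),(280,60),(400,120),(380,80),(400,150)]:
    print(u,v,d[v,u],at_d('wrist',u,v,d[v,u]).round(1))
E
```

```text
[ 0.53437991  0.84870298 -0.39102486] [-5.01066214  3.6782008  13.85072911] 15.981161835447041
t 15.3 pos [508.6 143.4 113.9] yaw 1.923 F [-5.   3.7 13.9] Mz -0.39
shift units [0. 0. 0.] turn units None
[  0. 223. 224.]
250 80 241.57639 [ 4.205e+02  2.258e+02 -3.000e-01]
230 120 250.11835 [4.152e+02 1.881e+02 3.000e-01]
280 60 237.49483 [438.7 249.9  -0.6]
400 120 249.8875 [551.  237.6   1.1]
380 80 241.27902 [5.229e+02 2.630e+02 4.000e-01]
400 150 258.95135 [561.4 213.6  -1. ]
```

View pics/w5c.png

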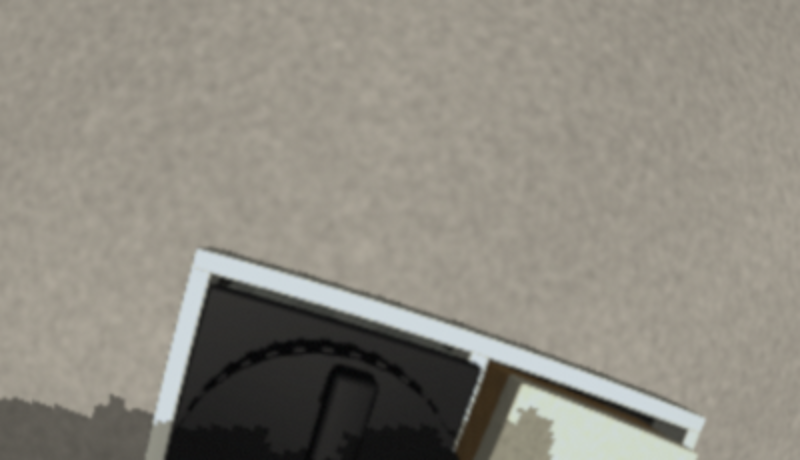

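```bash
python3 - <<'E'
from h import *
d=np.load('pics/w5.npy')
for u,v in [(292,190),(300,200),(306,190),(335,190),(333,196),(365,205),(275,175),(380,185),(370,230),(250,200)]:
    print(u,v,d[v,u],at_d('wrist',u,v,d[v,u]).round(1))
E
```

```text
292 190 167.94447 [484.9 171.7  97. ]
300 200 168.59921 [490.8 168.1  97.9]
306 190 166.97981 [492.  174.6  98. ]
335 190 152.20444 [504.7 182.7 112.5]
333 196 152.39455 [504.8 179.7 113.1]
365 205 171.56216 [525.9 177.3  95.9]
275 175 200.55783 [471.4 169.   62.5]
380 185 202.47935 [538.8 186.6  62.6]
370 230 174.40704 [534.1 164.9  97.1]
250 200 206.69275 [460.5 146.7  60.9]
```

Request:
step_arm --pt "0.2 0 0 0 0.09" --pt "0.2 0 0 0 0.09" --pt "0.17 0 0 0 0" --pt "0.155 0 0 0 0" --pt "0.155 0 0 0 0"

```text
time: 15.85
tool_pos: [508.2, 142.4, 111.7]
tcp_rot: [3.141, -0.0, 1.643]
contact_force: [-0.3, -0.3, 0.3]
grip_width: 14.3
finger_force: 0.0
```

```bash
cat >> h.py <<'E'
def st(img=None):
    o=bot.get_obs();print('M',o['moment'].round(2),'F',o['contact_force'].round(1),'w',o['grip_width'].round(1),'ff',round(o['finger_force'],1),'pos',o['tool_pos'].round(1),'yaw',round(o['tcp_rot'][2],3),'t',o['time'])
    if img:
        im,d=save('wrist',img)
        v,u=np.mgrid[150:236:1,230:420:1]; Q=np.array([at_d('wrist',a,b,d[b,a]) for a,b in zip(u.ravel()[::3],v.ravel()[::3])])
        r=np.hypot(Q[:,0]-507,Q[:,1]-142.5); g=Q[(r<44)&(Q[:,2]>75)]
        if len(g)<20: return print('few',len(g))
        h,e=np.histogram(g[:,2],bins=np.arange(75,120,1)); k=np.argsort(h)[-6:]; print('z hist',[(e[i],h[i]) for i in sorted(k)])
        top=np.percentile(g[:,2],97); b=g[g[:,2]>top-4]; m=b[:,:2].mean(0)-[507,142.5]; print('top',top.round(1),'bar end dir',np.arctan2(m[1],m[0]).round(3),m.round(1),len(b))
E
python3 -c "
from h import *
st('w6')"
```

```text
Traceback (most recent call last):
  File "h.py", line 26, in st
    o=bot.get_obs();print('M',o['moment'].round(2),'F',o['contact_force'].round(1),'w',o['grip_width'].round(1),'ff',round(o['finger_force'],1),'pos',o['tool_pos'].round(1),'yaw',round(o['tcp_rot'][2],3),'t',o['time'])
                                                                                       ^^^^^^^^^^^^^^^^^^^^^
AttributeError: 'float' object has no attribute 'round'
```

Request:
step_arm --pt "0.155 0 0 0 -0.06" --pt "0.155 0 0 0 -0.06" --pt "0.155 0 0 0 -0.06" --pt "0.155 0 0 0 0"

```text
time: 16.25
tool_pos: [508.2, 142.4, 111.7]
tcp_rot: [3.141, 0.0, 1.926]
contact_force: [1.0, -0.5, -0.3]
grip_width: 14.1
finger_force: 0.4
```

```bash
sed -i "s/o\['grip_width'\].round(1)/round(o['grip_width'],1)/" h.py
python3 -c "
from h import *
st('w6')"
```

```text
M [-0.06 -0.01  0.  ] F [ 1.  -0.5 -0.3] w 14.1 ff 0.4 pos [508.2 142.4 111.7] yaw 1.926 t 16.25Traceback (most recent call last):
  File "<string>", line 3, in <module>
    st('w6')
    ~~^^^^^^
  File "h.py", line 29, in st
    v,u=np.mgrid[150:236:1,230:420:1]; Q=np.array([at_d('wrist',a,b,d[b,a]) for a,b in zip(u.ravel()[::3],v.ravel()[::3])])
                                                   ~~~~^^^^^^^^^^^^^^^^^^^^
  File "h.py", line 18, in at_d
    o,d,c=ray(n,u,v); return o+d*dep/c[2]
          ~~~^^^^^^^
  File "h.py", line 9, in ray
    p,R,t=cam(n); f=200/np.tan(np.radians(p['fov_y'])/2)
          ~~~^^^
  File "h.py", line 4, in cam
    p=bot.camera_params(n); R=cv2.Rodrigues(np.array(p['rvec'],float))[0]
ValueError: time passes only in moves, steps and waits
```

Turning is now free. I'll cache the calibration within a script, because there's a limit on repeated calls.

```bash
sed -i "s/^def cam(n):/from functools import lru_cache\n@lru_cache\ndef cam(n):/" h.py
python3 -c "
from h import *
st('w6')"
```

```text
M [-0.07 -0.02 -0.02] F [-0.2 -0.2 -0.2] w 14.5 ff 0.2 pos [508.2 142.4 111.7] yaw 1.923 t 16.3
z hist [(np.int64(96), np.int64(69)), (np.int64(97), np.int64(692)), (np.int64(98), np.int64(952)), (np.int64(99), np.int64(127)), (np.int64(112), np.int64(160)), (np.int64(113), np.int64(181))]
top 113.7 bar end dir 1.754 [-5.3 28.4] 424
```

Request:
step_arm --pt "0.155 0 0 0 -0.06" --pt "0.155 0 0 0 -0.06" --pt "0.155 0 0 0 -0.06" --pt "0.155 0 0 0 0"

```text
time: 16.75
tool_pos: [508.1, 142.5, 111.7]
tcp_rot: [3.141, -0.0, 2.206]
contact_force: [0.1, -0.6, 0.8]
grip_width: 14.2
finger_force: 0.5
```

```bash
python3 -c "
from h import *
st('w7')"
```

```text
M [-0.04 -0.   -0.01] F [ 0.1 -0.6  0.8] w 14.2 ff 0.5 pos [508.1 142.5 111.7] yaw 2.206 t 16.75
z hist [(np.int64(96), np.int64(69)), (np.int64(97), np.int64(688)), (np.int64(98), np.int64(953)), (np.int64(99), np.int64(154)), (np.int64(112), np.int64(180)), (np.int64(113), np.int64(168))]
top 113.5 bar end dir 2.045 [-13.   25.4] 420
```

Request:
step_arm --pt "0.155 0 0 0 -0.05" --pt "0.155 0 0 0 -0.05" --pt "0.155 0 0 0 -0.05" --pt "0.155 0 0 0 0"

```text
time: 17.2
tool_pos: [508.1, 142.4, 111.7]
tcp_rot: [3.141, 0.0, 2.44]
contact_force: [-0.1, 1.2, -0.3]
grip_width: 14.3
finger_force: 0.7
```

```bash
python3 -c "
from h import *
st('w8')"
```

```text
M [ 0.    0.01 -0.03] F [-0.1  1.2 -0.3] w 14.3 ff 0.7 pos [508.1 142.4 111.7] yaw 2.44 t 17.2
z hist [(np.int64(96), np.int64(79)), (np.int64(97), np.int64(695)), (np.int64(98), np.int64(970)), (np.int64(99), np.int64(139)), (np.int64(112), np.int64(180)), (np.int64(113), np.int64(166))]
top 113.5 bar end dir 2.291 [-18.7  21.3] 423
```

Request:
step_arm --pt "0.155 0 0 0 -0.05" --pt "0.155 0 0 0 -0.05" --pt "0.155 0 0 0 -0.04" --pt "0.155 0 0 0 0"

```text
time: 17.65
tool_pos: [508.1, 142.4, 111.8]
tcp_rot: [3.142, 0.0, 2.66]
contact_force: [0.1, -1.4, 0.7]
grip_width: 14.1
finger_force: 2.6
```

```bash
python3 -c "
from h import *
st('w9')"
```

```text
M [-0.06  0.03 -0.07] F [ 0.1 -1.4  0.7] w 14.1 ff 2.6 pos [508.1 142.4 111.8] yaw 2.66 t 17.65
z hist [(np.int64(89), np.int64(123)), (np.int64(90), np.int64(874)), (np.int64(91), np.int64(854)), (np.int64(92), np.int64(90)), (np.int64(105), np.int64(197)), (np.int64(106), np.int64(148))]
top 106.4 bar end dir 2.5 [-21.6  16.1] 426
```

Dropped by 7 mm. Next I recentre the fingers, lower them, and turn clockwise.

Request:
step_arm --pt "0.155 0 0 0 0.06" --pt "0.155 0 0 0.006 0" --pt "0.155 0 0 0.006 0" --pt "0.155 0 0 0 0.06" --pt "0.155 0 0 0 0.06" --pt "0.155 0 0 0 0.06" --pt "0.155 0 0 0 0"

```text
time: 18.4
tool_pos: [507.8, 142.4, 105.3]
tcp_rot: [-3.141, -0.0, 2.285]
contact_force: [-0.6, 0.3, 0.2]
grip_width: 14.3
finger_force: 0.0
```

```bash
python3 -c "
from h import *
st('w10')"
```

```text
M [-0.01  0.05 -0.03] F [-0.6  0.3  0.2] w 14.3 ff 0.0 pos [507.8 142.4 105.3] yaw 2.285 t 18.4
z hist [(np.int64(89), np.int64(227)), (np.int64(90), np.int64(1055)), (np.int64(91), np.int64(587)), (np.int64(104), np.int64(86)), (np.int64(105), np.int64(212)), (np.int64(106), np.int64(105))]
top 106.1 bar end dir 2.374 [-20.4  19.6] 427
```

Request:
step_arm --pt "0.155 0 0 0.001 0.07" --pt "0.155 0 0 0.001 0.07" --pt "0.155 0 0 0.001 0.07" --pt "0.155 0 0 0.001 0.07" --pt "0.155 0 0 0.001 0.07" --pt "0.155 0 0 0.001 0.07" --pt "0.155 0 0 0 0"

```text
time: 19.15
tool_pos: [508.6, 142.5, 103.1]
tcp_rot: [3.14, -0.0, 1.627]
contact_force: [1.2, -0.1, 2.5]
grip_width: 13.9
finger_force: 1.5
```

```bash
python3 -c "
from h import *
st('w11')"
```

```text
M [-0.05 -0.07 -0.01] F [ 1.2 -0.1  2.5] w 13.9 ff 1.5 pos [508.6 142.5 103.1] yaw 1.627 t 19.15
z hist [(np.int64(87), np.int64(583)), (np.int64(88), np.int64(995)), (np.int64(89), np.int64(209)), (np.int64(102), np.int64(156)), (np.int64(103), np.int64(181)), (np.int64(104), np.int64(42))]
top 103.8 bar end dir 1.678 [-3.1 28.8] 422
```

Sunk about 2.5 mm so far; I'll keep turning.

Request:
step_arm --pt "0.155 0 0 0.001 0.07" --pt "0.155 0 0 0.001 0.07" --pt "0.155 0 0 0.001 0.07" --pt "0.155 0 0 0.001 0.06" --pt "0.155 0 0 0 0.05" --pt "0.155 0 0 0 0"

```text
time: 19.8
tool_pos: [508.5, 142.3, 101.3]
tcp_rot: [3.14, -0.0, 1.126]
contact_force: [-0.4, -0.6, 5.9]
grip_width: 14.2
finger_force: 4.4
```

```bash
python3 -c "
from h import *
st('w12')"
```

```text
M [-0.23  0.1   0.11] F [-0.4 -0.6  5.9] w 14.2 ff 4.4 pos [508.5 142.3 101.3] yaw 1.126 t 19.8
z hist [(np.int64(85), np.int64(242)), (np.int64(86), np.int64(939)), (np.int64(87), np.int64(535)), (np.int64(100), np.int64(89)), (np.int64(101), np.int64(216)), (np.int64(102), np.int64(89))]
top 102.2 bar end dir 1.187 [11.2 27.8] 426
```

Request:
step_arm --pt "0.155 0 0 0 0.05" --pt "0.155 0 0 0 0.05" --pt "0.155 0 0 0 0.05" --pt "0.155 0 0 0 0"

```text
time: 20.25
tool_pos: [507.9, 142.3, 100.6]
tcp_rot: [-3.141, 0.0, 0.891]
contact_force: [-0.6, -1.1, 1.2]
grip_width: 14.3
finger_force: 1.9
```

```bash
python3 -c "
from h import *
st('w13')"
```

```text
M [-0.14  0.15  0.  ] F [-0.6 -1.1  1.2] w 14.3 ff 1.9 pos [507.9 142.3 100.6] yaw 0.891 t 20.25
z hist [(np.int64(84), np.int64(118)), (np.int64(85), np.int64(881)), (np.int64(86), np.int64(684)), (np.int64(99), np.int64(71)), (np.int64(100), np.int64(187)), (np.int64(101), np.int64(139))]
top 101.4 bar end dir 0.958 [17.3 24.7] 427
```

Request:
step_arm --pt "0.155 0 0 0 0.05" --pt "0.155 0 0 0 0.05" --pt "0.155 0 0 0 0.05" --pt "0.155 0 0 0 0"

```text
time: 20.7
tool_pos: [506.8, 141.9, 100.5]
tcp_rot: [-3.141, 0.003, 0.657]
contact_force: [-4.9, -2.0, 3.6]
grip_width: 15.2
finger_force: 38.2
```

```bash
python3 -c "
from h import *
st('w14')"
```

```text
M [-0.58  0.9   0.99] F [-4.9 -2.   3.6] w 15.2 ff 38.2 pos [506.8 141.9 100.5] yaw 0.657 t 20.7
z hist [(np.int64(84), np.int64(253)), (np.int64(85), np.int64(994)), (np.int64(86), np.int64(528)), (np.int64(99), np.int64(83)), (np.int64(100), np.int64(201)), (np.int64(101), np.int64(92))]
top 101.2 bar end dir 0.891 [18.4 22.7] 409
```

Firm stop reached (1 N·m, no more sinking). Release and rise.

Request:
step_arm --pt "0.155 0 0 0 -0.08" --pt "0.4 0 0 0 0" --pt "0.4 0 0 0 0" --pt "0.4 0 0 0 0" --pt "0.4 0 0 -0.04 0" --pt "0.4 0 0 -0.08 0" --pt "0.4 0 0 -0.08 0" --pt "0.4 0 0 0 0"

```text
time: 21.55
tool_pos: [511.1, 143.0, 206.1]
tcp_rot: [3.135, -0.009, 0.777]
contact_force: [0.6, 1.4, 0.7]
grip_width: 37.1
finger_force: 0.0
```

```bash
python3 -c "
from h import *
st('w15')
to(660,-70,200,3.19)"
```

```text
M [-0.05  0.11 -0.01] F [0.6 1.4 0.7] w 37.1 ff 0.0 pos [511.1 143.  206.1] yaw 0.777 t 21.55
z hist [(np.int64(81), np.int64(114)), (np.int64(82), np.int64(668)), (np.int64(83), np.int64(761)), (np.int64(84), np.int64(155)), (np.int64(97), np.int64(144)), (np.int64(98), np.int64(132))]
top 98.5 bar end dir 0.979 [5.2 7.7] 345
t 21.6 pos [509.7 142.8 203.4] yaw 0.777 F [ 0.9  0.3 -0.2] Mz 0.07
shift units [-0.084   0.5141  0.0082] turn units -1.5362
```

```bash
python3 -c "
from h import *
to(660,-2,200,3.71)"
```

```text
t 21.6 pos [509.7 142.8 203.4] yaw 0.777 F [ 0.9  0.3 -0.2] Mz 0.07
shift units [0.0113 0.4171 0.0084] turn units -1.8673
```

Request:
step_arm --pt "0 0.001 0.05 0 0" --pt "0 0.002 0.07 0 0" --pt "0 0.002 0.07 0 0" --pt "0 0.002 0.07 0 0" --pt "0 0.002 0.07 0 0" --pt "0 0.002 0.06 0 0" --pt "0 0 0.027 0 -0.09" --pt "0 0 0 0 -0.09"

```text
time: 22.4
tool_pos: [658.9, -4.2, 198.2]
tcp_rot: [-3.139, 0.001, 1.063]
contact_force: [-0.2, 1.1, -0.2]
grip_width: 0.6
finger_force: 0.0
```

Request:
step_arm --pt "0 0 0 0 -0.094" --pt "0 0 0 0 -0.094" --pt "0 0 0 0 -0.094" --pt "0 0 0 0 -0.094" --pt "0 0 0 0 -0.094" --pt "0 0 0 0 -0.094" --pt "0 0 0 0 -0.094" --pt "0 0 0 0 -0.094"

```text
time: 23.2
tool_pos: [657.8, -2.2, 198.8]
tcp_rot: [-3.14, -0.002, 2.247]
contact_force: [0.6, 0.3, 0.8]
grip_width: 0.3
finger_force: 0.0
```

Request:
step_arm --pt "0 0 0 0 -0.094" --pt "0 0 0 0 -0.094" --pt "0 0 0 0 -0.094" --pt "0 0 0 0 -0.094" --pt "0 0 0 0 -0.094" --pt "0 0 0 0 -0.094" --pt "0 0 0 0 -0.094" --pt "0 0 0 0 -0.094"

```text
time: 24.0
tool_pos: [657.8, -2.2, 198.8]
tcp_rot: [3.14, -0.002, -2.855]
contact_force: [-1.1, -0.3, -0.4]
grip_width: 0.3
finger_force: 0.0
```

Request:
step_arm --pt "0 0 0 0 -0.094" --pt "0 0 0 0 -0.09" --pt "0 0 0 0 0" --pt "0 0 0 0 0"

```text
time: 24.4
tool_pos: [658.0, -2.2, 199.6]
tcp_rot: [3.14, -0.001, -2.575]
contact_force: [0.1, -0.5, -0.2]
grip_width: 0.5
finger_force: 0.0
```

```bash
python3 -c "
from h import *
im,d=save('wrist','w16')
to(660,-2,58,3.71)"
```

```text
t 24.45 pos [658.   -2.2 199.8] yaw -2.575 F [ 0.6 -0.2 -1. ] Mz 0.05
shift units [-0.0038 -0.002   0.2836] turn units -0.0011
```

View pics/w16.png

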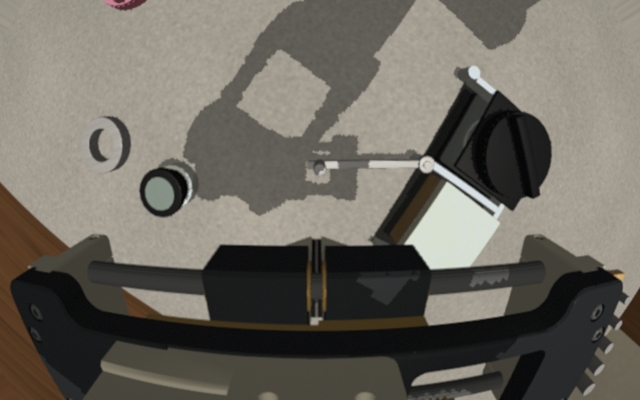

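The pin's top is at (319,167) and the pivot at (428,165), so the pin is straight ahead of the closed fingers.

```bash
python3 -c "
from h import *
print(at_z('wrist',319,167,69),at_z('wrist',428,165,41))"
```

```text
[631.67593136 -16.75710219  69.        ] [571.00768773  79.60923684  41.        ]
```

Request:
step_arm --pt "0 -0.004 -0.002 0.04 0" --pt "0 0 0 0.06 0" --pt "0 0 0 0.06 0" --pt "0 0 0 0.06 0" --pt "0 0 0 0.045 0" --pt "0 0 0 0.018 0" --pt "0 0 0 0 0" --pt "0 0 0 0 0"

```text
time: 25.25
tool_pos: [661.3, -2.1, 60.3]
tcp_rot: [-3.141, 0.001, -2.572]
contact_force: [0.5, -0.2, -0.1]
grip_width: 0.7
finger_force: 0.0
```

```bash
python3 -c "
from h import *
to(647,-9.6,58,3.71)"
```

```text
t 25.25 pos [661.3  -2.1  60.3] yaw -2.572 F [ 0.5 -0.2 -0.1] Mz 0.03
shift units [0.0321 0.0027 0.0046] turn units 0.0006
```

Request:
step_arm --pt "0 0.014 0.003 0.002 0" --pt "0 0.014 0 0 0" --pt "0 0.008 0 0 0" --pt "0 0.0283 -0.002 0 0.08" --pt "0 0.0283 -0.002 0 0.08" --pt "0 0.0283 -0.002 0 0.08" --pt "0 0.0283 -0.002 0 0.08" --pt "0 0.0283 -0.002 0 0.08"

```text
time: 26.05
tool_pos: [579.7, -37.7, 58.9]
tcp_rot: [-3.141, 0.002, 3.078]
contact_force: [0.5, 0.3, -0.6]
grip_width: 0.1
finger_force: 0.4
```

```bash
python3 -c "
from h import *
th=-2.575+2*np.pi; 
yaw=bot.get_obs()['tcp_rot'][2]
u=np.array([np.cos(yaw+np.pi/2),np.sin(yaw+np.pi/2)]);t=np.array([np.cos(yaw),np.sin(yaw)])
p=np.array([571,79])+112*u-15.5*t
to(*p,59)"
```

```text
t 26.05 pos [579.7 -37.7  58.9] yaw 3.078 F [ 0.5  0.3 -0.6] Mz -0.0
shift units [ 0.0012  0.0079 -0.0002] turn units None
```

Request:
step_arm --pt "0 0.0283 0.002 0 0.08" --pt "0 0.0283 0.001 0 0.08" --pt "0 0.0283 -0.001 0 0.08" --pt "0 0.0283 -0.002 0 0.08" --pt "0 0.0283 -0.002 0 0.08" --pt "0 0.0283 -0.002 0 0.08" --pt "0 0.0283 -0.002 0 0.08"

```text
time: 26.75
tool_pos: [490.1, 0.9, 58.8]
tcp_rot: [3.141, 0.001, 2.198]
contact_force: [0.0, -0.8, 0.4]
grip_width: 0.6
finger_force: 0.4
```

```bash
python3 -c "
from h import *
yaw=bot.get_obs()['tcp_rot'][2]
u=np.array([np.cos(yaw+np.pi/2),np.sin(yaw+np.pi/2)]);t=np.array([np.cos(yaw),np.sin(yaw)])
p=np.array([571,79])+112*u-15.5*t
to(*p,59,1.62)"
```

```text
t 26.75 pos [490.1   0.9  58.8] yaw 2.198 F [ 0.  -0.8  0.4] Mz -0.08
shift units [ 0.0004 -0.0013 -0.0004] turn units 0.368
```

Request:
step_arm --pt "0 0.0283 -0.003 0 0.08" --pt "0 0.0283 -0.002 0 0.08" --pt "0 0.0283 -0.002 0 0.08" --pt "0 0.025 -0.002 0 0.07" --pt "0 0.012 -0.001 0 0.035" --pt "0 0.005 0 0 0.01" --pt "0 0 0 0 0"

```text
time: 27.45
tool_pos: [460.8, 55.9, 58.6]
tcp_rot: [-3.141, 0.001, 1.648]
contact_force: [-1.2, -4.3, 2.5]
grip_width: 0.1
finger_force: 2.1
```

```bash
python3 -c "
from h import *
to(460,57.5,59,1.62)"
```

```text
t 27.45 pos [460.8  55.9  58.6] yaw 1.648 F [-1.2 -4.3  2.5] Mz 0.07
shift units [ 0.0032 -0.0013 -0.0008] turn units 0.0177
```

Force is starting to rise; I'll press gently to the limit.

Request:
step_arm --pt "0 0.004 0 0 0" --pt "0 0.004 0 0 0" --pt "0 0.004 0 0 0" --pt "0 0 0 0 0"

```text
time: 27.85
tool_pos: [460.7, 57.5, 58.7]
tcp_rot: [-3.14, 0.008, 1.65]
contact_force: [-3.5, -30.6, 4.5]
grip_width: 0.2
finger_force: 15.3
```

Request:
step_arm --pt "0 -0.02 0 0 0" --pt "0 -0.05 0 0 0" --pt "0 -0.04 0.03 -0.04 0" --pt "0 0 0.06 -0.09 0" --pt "0 0 0 -0.09 0" --pt "0 0 0 -0.08 0" --pt "0 0 0 0 0" --pt "0 0 0 0 0"

```text
time: 28.65
tool_pos: [507.9, 10.7, 205.6]
tcp_rot: [3.139, 0.0, 1.647]
contact_force: [0.4, 0.3, -0.6]
grip_width: 0.6
finger_force: 0.0
```

```bash
python3 -c "
from h import *
save('wrist','w17'); save('side','s3')
a=cv2.imread('pics/w17.png')[0:230,160:560]; b=cv2.imread('pics/s3.png')[130:310,220:450]
b=cv2.resize(b,(400,313))
cv2.imwrite('pics/f.png',np.vstack([cv2.resize(a,(480,276)),cv2.resize(b,(480,313))]))
st()"
```

```text
M [-0.09  0.04  0.02] F [ 0.5 -0.1  0.2] w 0.1 ff 0.0 pos [506.8  10.9 203.7] yaw 1.646 t 28.75
```

View pics/f.png

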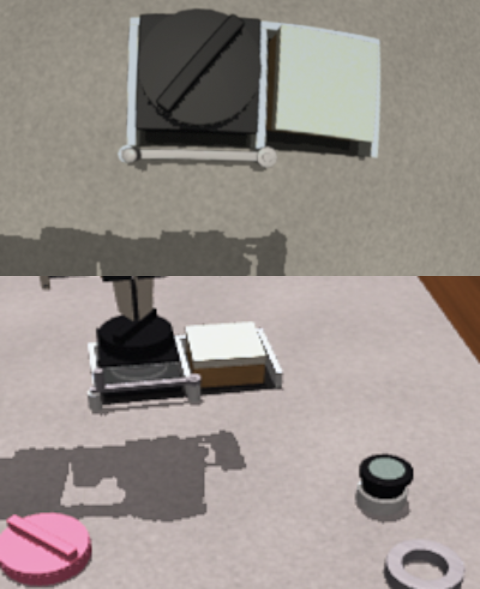

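The keeper is shut across the bay from post to post, the case is home and screwed, and the other things haven't moved. Handing in.

```bash
python3 -c "
from plant import bot
print(bot.close_job())"
```

```text
the job is handed in; nothing more can be done
None
```

The job is handed in at 28.8 s: the case is home in the bay, the cap dropped into its thread and was turned clockwise to a firm stop, and the keeper is shut, with nothing else moved; I viewed 11 pictures, one over the limit of 10.

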